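Tap the suction cup central on its parking post

ROBOT

A 7-joint arm with a two-finger parallel gripper is mounted at the origin on the work surface. World frame = base frame: x ahead of the robot, y to its left, z up, the work surface at z = 0. Lengths are in m, angles in rad, forces in N, time in s.
With the tool pointing down it reaches from about 0.4 to 0.85 m from the base axis. Payload 10.4 kg.
Tool frame: the origin (TCP) lies midway between the tips of the shut fingers; the grasp point (between the pads) lies 19 mm behind it; z points along the fingers, y is the line along which they close (so a half turn about z gives the same grasp; the last joint's range is limited). The gripper opens to 87 mm and grips with 3 to 60 N. Pads are 19 mm wide; open, the fingers measure 117 mm over their backs; the gripper's body (75 mm by 190 mm) begins 51 mm behind the grasp point.
Start: joints at [1.254, 0.332, -0.065, 1.46, 0.022, 1.35, -0.088], TCP at [0.181, -0.598, 0.223] pointing down, gripper open.
Joint ranges: [-2.6, 2.6], [-0.5, 2.12], [-1.47, 1.34], [0.16, 2.42], [-1.27, 4.41], [0.06, 2.06], [-2.6, 2.6]. Speed limits (rad/s): [2.22, 2.22, 2.79, 2.79, 3.14, 3.14, 3.14].

INTERFACE

Orientations are given as a unit quaternion [w, x, y, z].
In Python, from workcell import env gives the robot as it stands.
- The arm moves only by the tool play_rows, never from a script. Its argument "rows" is a list of rows, each a list of 7 numbers: the shift along the tool's x, y, z in mm, then the turn, a rotation vector about the tool's x, y, z in degrees, then the opening, from 0 (shut) to 1 (fully open). A call has exactly 10 rows; each row shifts and turns the commanded pose from where the row before left it, along the tool's axes as they then stand; what a row does not reach is not made up. A row lasts 1/8 s, in which the tool goes at most 62.5 mm and 10.7 degrees, less where a joint would pass 70% of its speed; a pose out of reach is approached as far as the arm can. A call with a gripper value outside its range is refused whole. The fingers move at their own pace and stop on an object; "force" is the grip in N (left out, the last holds). Time passes only in rows, so rows that do not move let the fingers close, or fill a call up. It gives the time, the measured TCP pose, the force, the opening and the grip force at its end, in the units of the state.
- env.sense(): the state, without advancing time (a new reading comes with each control period).
- env.grab_frame(name): name is "scene" or "top"; returns a dict with "image" (384x512x3 uint8, blue, green, red), "range_z" (384x512 float32, m along the optical axis (not along the pixel's ray), 0 where there is no reading), "fx", "fy", "cx", "cy" (pixels), "R" (3x3) and "t" (3): a world point X has camera coordinates R X + t. Camera axes: x right, y down, z forward; pixel columns grow to the right and rows downward; lengths in m; the calibration is good to about 2 mm. A picture is of the moment at which its call begins.
- env.hand_in(): hands the job in; it is judged then, once.
The state is a dict: "t": time; "joints": joint angles; "qd": joint speeds; "tau": joint torques, N m; "ee_pos": TCP position; "orientation": TCP orientation; "contact_force": force on the tool from outside, world axes, zero at the start; "torque": the same for the moment, N m; "grip_width": finger opening in m; "gripper_force": force on a finger pad.
Only numpy, scipy, OpenCV 4.12 (cv2) and the standard library are available. Lean on these libraries where they do the work, as an engineer would, in place of code of your own. Each camera call takes 0.05 s, during which the arm holds its last target. There are 200 camera calls.

TASK

The tile suction cup has been left sitting off-centre on its short round parking post and could topple off. With closed fingers or a fingertip, push or tap it gently on the edge of its wide round foot until it sits upright and centred on the post, then leave it standing there. Do not pick it up or tip it, do not touch its handle or lever, tap only lightly, and leave the lid and the wedges where they lie.

Things in the scene. Friction and masses are not known exactly. Their poses are not given: they have to be found in the camera images.
- rest: Fixed aluminium parking post on the black tray: square flange 130 x 130 mm, 8 mm thick, with a concentric round post 64 mm across; its flat top is 44 mm above the flange's underside. Origin: centre of the flange's underside, on the post's axis, on the tray floor (6 mm above the work surface). z up; x, y parallel to the flange's sides.
- cup: Loose black suction cup, 200-330 g, on the post's top. Foot: flat rubber disc 96 mm across, upright edge 12 mm high, overhanging the post all round when centred; above, it domes in to 44 mm across at 26 mm height. Slides with ordinary friction. Starts 15-25 mm off the post's axis in any direction; topples if its axis passes the post's edge. Origin: centre of the underside; z up its axis.
- cup_handle: Handle fixed on the suction cup's foot: black stem, 40 mm round head, grey lever (46 x 14 mm) folded flat across its top. The whole cup is 65 mm high from its underside. Origin: on the cup's axis, 26 mm above the underside, where the stem begins. Not to be touched.
- wedge_a: White plastic wedge spacer 46 x 20 mm, 5 to 17 mm high, lying loose on the tray to the left of the post. Origin: centre of its underside. To be left alone.
- wedge_b: Second, equal white wedge spacer, also to the left. Origin: centre of its underside. To be left alone.
- lid: Dented aluminium grout bucket lid, a disc 164 mm in diameter and 10 mm high, lying loose on the tray to the right of the post. Origin: centre of its underside. To be left alone.
- paddle: Fixed mixing paddle lying left to right along the tray's far side, its 14 mm steel shaft in a grey socket block at the right (50 x 60 mm, 66 mm high); shaft axis 50 mm above the tray floor, cage 80 mm across at the left end. Origin: on the tray floor below the shaft, straight ahead of the robot. Keep clear.
Not all that is in view belongs to the job. There is more than one size of the cup; the job needs the smaller.

How it is judged:
By the outcome, as a careful person would: the job done as asked, in the order asked, and still so for the second after the job is handed in, with the robot touching nothing.
It also fails if it takes over 45 s, if anything falls off the work surface, if the arm or the gripper's body presses on something with over 40 N, if the wrist force passes 120 N, or if a joint passes its speed limit or range.

## Working session

There is one attempt and no reset: what is moved stays moved. The work goes in short steps, Python scripts to look and compute and a tool call to move; the robot and the scene stay as the last step left them, time stands still between calls to the robot, and variables do not carry over. Pictures are saved under pics/ and viewed, at most 10 in all, crops included, and the job is handed in when it is done.

Besides the shell and the picture viewer there is one more tool, called as name(argument=value, ...) on one line, values as JSON. play_rows: Moves the arm, as the interface text tells. Its arguments: {"type":"object","properties":{"rows":{"type":"array","items":{"type":"array","items":{"type":"number"}}},"force":{"type":"number"}},"required":["rows"]}

```bash
mkdir -p pics; ls; python3 - <<'E'
from workcell import env
import cv2,numpy as np
for n in("top","scene"):
    f=env.grab_frame(n); cv2.imwrite(f"pics/{n}0.png",f["image"]); np.savez(f"{n}0.npz",**f)
    print(n,f["fx"],f["cx"],f["cy"],f["R"].round(3).tolist(),f["t"], "cam",(-f["R"].T@f["t"]).round(3))
s=env.sense();print(s["t"],s["ee_pos"],s["orientation"],s["contact_force"],s["grip_width"])
E
```

```text
pics
top 372.60855215692766 252.5871305414217 193.60209945337414 [[-0.014, -1.0, -0.004], [-0.987, 0.014, -0.159], [0.159, 0.001, -0.987]] [-0.02823662  0.51804643  1.13789329] cam [ 0.33  -0.037  1.206]
scene 407.9090459683287 257.3385638557879 198.67585447724156 [[-0.757, 0.653, 0.018], [0.429, 0.517, -0.741], [-0.493, -0.553, -0.672]] [ 0.39648196 -0.12172223  1.36998658] cam [1.027 0.562 0.823]
0.1 [ 0.18091037 -0.59788254  0.22183045] [-6.32048849e-04  9.89227180e-01  1.46387071e-01 -1.13779530e-04] [-0.02220463 -0.79517446  0.18689348] 0.08667740892587059
```

View pics/top0.png

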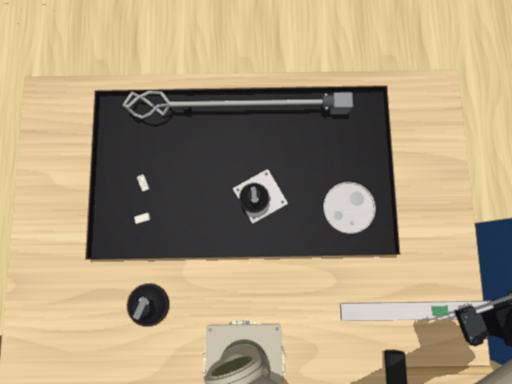

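View pics/scene0.png

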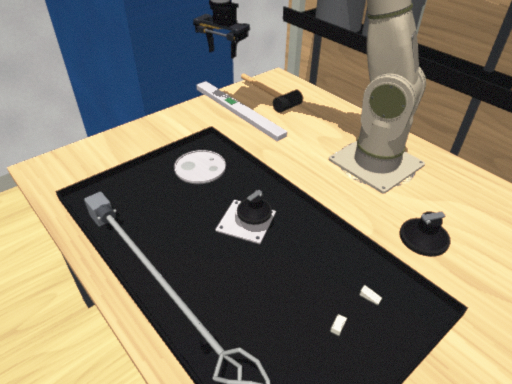

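The top view shows the small cup at about (255,197), left of the flange's centre at about (261,196). The large cup, at (147,305), is a decoy on the wood. The lid is at (349,207) and the wedges at (143,183) and (142,218).

```bash
cat > h.py <<'E'
import numpy as np,cv2
from workcell import env
def cast(f,px,z):
    px=np.atleast_2d(px).astype(float)
    d=np.c_[(px[:,0]-f["cx"])/f["fx"],(px[:,1]-f["cy"])/f["fy"],np.ones(len(px))]@f["R"]
    c=-f["R"].T@f["t"]; return c+d*((z-c[2])/d[:,2])[:,None]
def cloud(f):
    v,u=np.mgrid[:384,:512]; z=f["range_z"]
    P=np.stack([(u-f["cx"])/f["fx"]*z,(v-f["cy"])/f["fy"]*z,z],-1)
    return (P-f["t"])@f["R"]
def circ(p):
    A=np.c_[2*p,np.ones(len(p))]; s=np.linalg.lstsq(A,(p**2).sum(1),rcond=None)[0]
    return s[:2],np.sqrt(s[2]+s[:2]@s[:2])
def cup(f,c0=(0.56,-0.05)):
    W=cloud(f); r=np.hypot(W[...,0]-c0[0],W[...,1]-c0[1])
    out={}
    m=((r<.1)&(W[...,2]>.053)&(W[...,2]<.13)&(f["range_z"]>0)).astype(np.uint8)
    head=(m>0)&(W[...,2]>.1)
    cs=max(cv2.findContours(m,0,cv2.CHAIN_APPROX_NONE)[0],key=cv2.contourArea)[:,0]
    return W,m,cs,head
def flange(f,c0=(0.56,-0.05)):
    W=cloud(f); r=np.hypot(W[...,0]-c0[0],W[...,1]-c0[1])
    m=((r<.12)&(f["image"].min(2)>110)).astype(np.uint8)
    pts=np.argwhere(m)[:,::-1]
    w=cast(f,pts,.014)[:,:2].astype(np.float32)
    return cv2.minAreaRect(w)
E
python3 - <<'E'
from h import *
for n in("top","scene"):
    f=dict(np.load(n+"0.npz"))
    print(n,"guess",cast(f,[261,196] if n=="top" else [247,222],.014))
    c0=cast(f,[261,196] if n=="top" else [247,222],.014)[0,:2]
    W,m,cs,h=cup(f,c0)
    w=cast(f,cs,.062)[:,:2]
    print("flange",flange(f,c0)); print("cup contour n",len(cs),"fit",circ(w),"enc",cv2.minEnclosingCircle(w.astype(np.float32)))
    P=W[m>0]; print("z hist",np.histogram(P[:,2],8)); print("head mean",W[h].mean(0),h.sum())
    lo=P[P[:,2]<.068]; print("lo",lo.min(0),lo.max(0),cv2.minEnclosingCircle(lo[:,:2].astype(np.float32)))
f=dict(np.load("top0.npz"));I=f["image"][140:250,200:310];cv2.imwrite("pics/crop0.png",cv2.resize(I,None,fx=5,fy=5,interpolation=2))
print("lid",cast(f,[349,207],.016),"wedges",cast(f,[[143,183],[142,218]],.016),"tray",cast(f,[[95,88],[386,87],[398,254],[88,259]],.006))
E
```

```text
top guess [[ 0.51373853 -0.06270592  0.014     ]]
flange ((0.5156283974647522, -0.05854647606611252), (0.13381028175354004, 0.13379457592964172), 28.716585159301758)
cup contour n 88 fit (array([ 0.50362199, -0.03904845]), np.float64(0.046719842635078286)) enc ((0.5039222240447998, -0.04075361788272858), 0.049524176865816116)
z hist (array([ 93, 304, 192,   9,   0,   0,  74,  72]), array([0.05320817, 0.06160974, 0.07001131, 0.07841288, 0.08681445,
       0.09521602, 0.1036176 , 0.11201917, 0.12042074]))
head mean [ 0.50363028 -0.03900952  0.11174641] 146
lo [ 0.45666712 -0.08666412  0.05320817] [0.5519705  0.00687878 0.0678567 ] ((0.5055680871009827, -0.04046742990612984), 0.050023846328258514)
scene guess [[ 0.51899043 -0.04966895  0.014     ]]
flange ((0.48782938718795776, -0.07372982800006866), (0.20079314708709717, 0.13149526715278625), 28.74103546142578)
cup contour n 102 fit (array([ 0.49800288, -0.04311444]), np.float64(0.054465219676677626)) enc ((0.4905763268470764, -0.042800650000572205), 0.0682951807975769)
z hist (array([ 87, 286, 233,  63,  15,   9,  69,  91]), array([0.05313056, 0.06133256, 0.06953457, 0.07773658, 0.08593859,
       0.09414059, 0.1023426 , 0.11054461, 0.11874662]))
head mean [ 0.50585053 -0.03400541  0.11138641] 166
lo [ 0.45493937 -0.08489999  0.05313056] [0.55185343 0.00989837 0.06794253] ((0.5045194625854492, -0.039642203599214554), 0.05049476400017738)
lid [[ 0.47356754 -0.34464562  0.016     ]] wedges [[0.56179441 0.32028443 0.016     ]
 [0.44768264 0.31975182 0.016     ]] tray [[ 0.89719077  0.49858167  0.006     ]
 [ 0.88516737 -0.49610598  0.006     ]
 [ 0.32242477 -0.49429604  0.006     ]
 [ 0.32051949  0.49012712  0.006     ]]
```

View pics/crop0.png

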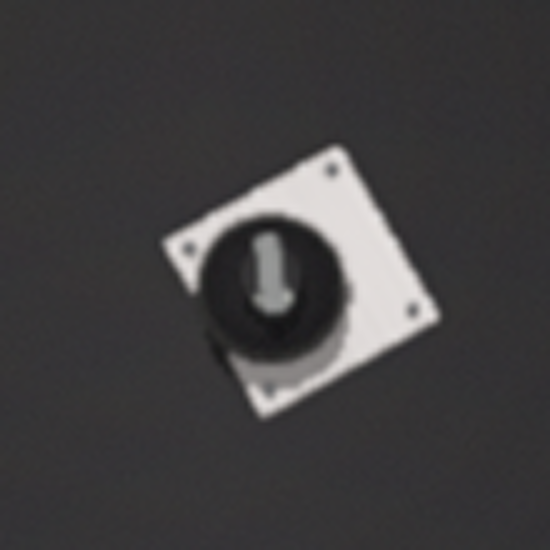

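The crop shows the flange corners at (342,147), (163,242), (440,318) and (262,418) and the foot at about (274,288). The cup is about 22 mm off the axis, roughly towards (-0.53, +0.85) in world x, y. I'll set out now, keeping high and with the gripper shut.

play_rows(rows=[[34,-21,0,0,0,0,0],[34,-21,0,0,0,0,0],[34,-21,0,0,0,0,0],[34,-21,0,0,0,0,0],[34,-21,0,0,0,0,0],[34,-21,0,0,0,0,0],[34,-21,0,0,0,0,0],[34,-21,0,0,0,0,0],[34,-21,0,0,0,0,0],[34,-21,0,0,0,0,0]], force=10)

```text
t: 1.35
ee_pos: [0.4462, -0.2977, 0.2223]
orientation: [-0.0, 0.989, 0.146, -0.0]
contact_force: [0.3, -1.3, -1.2]
grip_width: 0.0017
gripper_force: 0.0
```

play_rows(rows=[[0,0,0,0,0,-10.5,0],[0,0,0,0,0,-10.5,0],[0,0,0,0,0,-10.5,0],[0,0,0,0,0,-10.5,0],[0,0,0,0,0,-10.5,0],[0,0,0,0,0,-10.5,0],[0,0,0,0,0,-10.5,0],[0,0,0,0,0,-10.5,0],[0,0,0,0,0,-10.5,0],[0,0,0,0,0,-10.5,0]])

```text
t: 2.6
ee_pos: [0.4454, -0.2986, 0.2222]
orientation: [-0.0, 0.483, 0.875, 0.0]
contact_force: [-0.5, -0.5, -0.5]
grip_width: 0.0005
gripper_force: 0.0
```

```bash
cat >> h.py <<'E'
from scipy.spatial.transform import Rotation as Ro
def tool(target,d,tilt=0):
    "shift in tool axes (mm) to world target; yaw (deg about tool z) so that tool -x lies along d"
    s=env.sense(); R=Ro.from_quat(s["orientation"],scalar_first=True).as_matrix(); p=np.array(s["ee_pos"])
    x=R[:,0]; a=np.degrees(np.arctan2(-d[1],-d[0])-np.arctan2(x[1],x[0])); a=(a+180)%360-180
    print("t",s["t"],"p",p.round(4),"R",R.round(3).tolist(),"shift",(1000*R.T@(np.array(target)-p)).round(1),"turn z",-a,"F",np.round(s["contact_force"],1),"w",s["grip_width"],"q",np.round(s["joints"],2))
E
python3 - <<'E'
from h import *
f=dict(np.load("scene0.npz")); I=f["image"]
m=np.zeros(I.shape[:2],np.uint8); m[190:255,205:290]=(I[190:255,205:290].min(2)>110)
k=max(cv2.findContours(m,0,cv2.CHAIN_APPROX_NONE)[0],key=cv2.contourArea)[:,0]
print("scene flange",cv2.minAreaRect(cast(f,k,.014)[:,:2].astype(np.float32)),k.min(0),k.max(0))
d=np.array([.53,-.85]);c=np.array([.504,-.0395])
tool([*(c-.0875*d),.22],d)
E
```

```text
scene flange ((0.5168694257736206, -0.05793768912553787), (0.13492387533187866, 0.13147059082984924), 28.618398666381836) [215 200] [275 243]
t 2.6 p [ 0.4454 -0.2986  0.2222] R [[-0.533, 0.846, -0.001], [0.846, 0.533, 0.0], [0.001, -0.0, -1.0]] shift [275.8 188.    2.3] turn z 0.23768554086220206 F [-0.5 -0.5 -0.5] w 0.00048261302473726905 q [ 0.94  0.17 -0.49  1.68  0.08  1.32  1.  ]
```

Both views agree on the post axis to about 1 mm: (0.516, -0.058).

play_rows(rows=[[27.6,18.8,0,0,0,0,0],[27.6,18.8,0,0,0,0,0],[27.6,18.8,0,0,0,0,0],[27.6,18.8,0,0,0,0,0],[27.6,18.8,0,0,0,0,0],[27.6,18.8,0,0,0,0,0],[27.6,18.8,0,0,0,0,0],[27.6,18.8,0,0,0,0,0],[27.6,18.8,0,0,0,0,0],[27.6,18.8,0,0,0,0,0]])

```text
t: 3.85
ee_pos: [0.4595, 0.0359, 0.2223]
orientation: [-0.0, 0.486, 0.874, -0.0]
contact_force: [0.2, -0.3, 0.3]
grip_width: 0.0003
gripper_force: 0.0
```

play_rows(rows=[[0,0,18,0,0,0,0],[0,0,18,0,0,0,0],[0,0,18,0,0,0,0],[0,0,18,0,0,0,0],[0,0,18,0,0,0,0],[0,0,18,0,0,0,0],[0,0,18,0,0,0,0],[0,0,18,0,0,0,0],[0,0,18,0,0,0,0],[0,0,0,0,0,0,0]])

```text
t: 5.1
ee_pos: [0.4588, 0.035, 0.0591]
orientation: [-0.001, 0.486, 0.874, -0.0]
contact_force: [-0.1, -0.4, 0.3]
grip_width: 0.0003
gripper_force: 0.0
```

```bash
python3 - <<'E'
from h import *
d=np.array([.53,-.85]);c=np.array([.504,-.0395])
tool([*(c-.0575*d),.0545],d)
f=env.grab_frame("scene");cv2.imwrite("pics/s1.png",cv2.resize(f["image"][130:280,170:370],None,fx=4,fy=4,interpolation=2))
E
```

```text
t 5.1 p [0.4588 0.035  0.0591] R [[-0.528, 0.849, -0.002], [0.849, 0.528, 0.0], [0.002, -0.002, -1.0]] shift [-29.5  -1.    4.6] turn z -0.09077522768677682 F [-0.1 -0.4  0.3] w 0.00029936182742123086 q [ 0.56  0.23 -0.79  2.03  0.19  0.96  0.23]
```

View pics/s1.png

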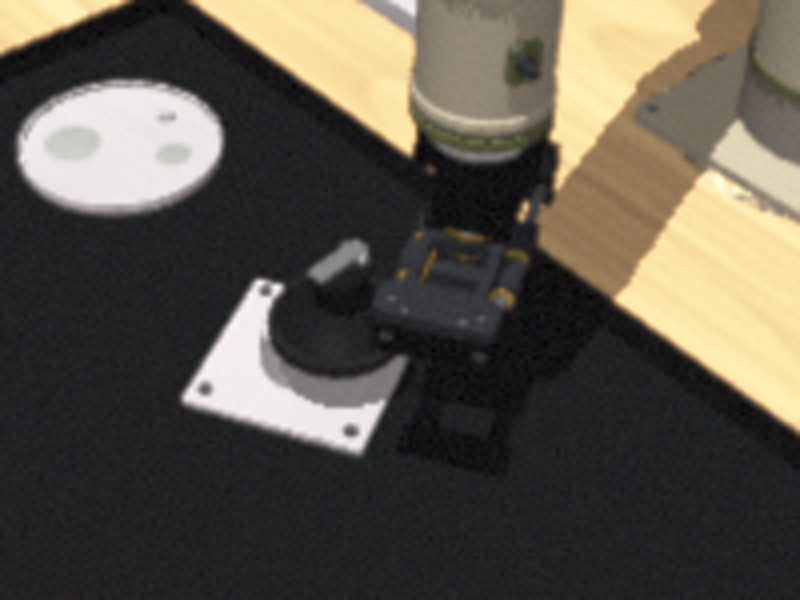

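The view shows the shut fingers behind the cup, about 30 mm clear of the foot. The gripper's body is beside the lever, at crop (450,290). I'll lower to foot-edge height and creep in.

play_rows(rows=[[0,-1,4.5,0,0,0,0],[-5,0,0,0,0,0,0],[-5,0,0,0,0,0,0],[-5,0,0,0,0,0,0],[-3,0,0,0,0,0,0],[-2,0,0,0,0,0,0],[-2,0,0,0,0,0,0],[-2,0,0,0,0,0,0],[-2,0,0,0,0,0,0],[-2,0,0,0,0,0,0]])

```text
t: 6.4
ee_pos: [0.4736, 0.0107, 0.056]
orientation: [-0.0, 0.486, 0.874, 0.0]
contact_force: [-0.2, 2.0, 0.9]
grip_width: 0.0005
gripper_force: 1.0
```

play_rows(rows=[[-1.5,0,0,0,0,0,0],[-1.5,0,0,0,0,0,0],[-1.5,0,0,0,0,0,0],[-1.5,0,0,0,0,0,0],[-1.5,0,0,0,0,0,0],[-1.5,0,0,0,0,0,0],[-1.5,0,0,0,0,0,0],[-1.5,0,0,0,0,0,0],[0,0,0,0,0,0,0],[0,0,0,0,0,0,0]])

```text
t: 7.65
ee_pos: [0.4801, 0.0002, 0.0561]
orientation: [0.0, 0.486, 0.874, -0.0]
contact_force: [-0.3, -0.1, 0.8]
grip_width: 0.0003
gripper_force: 0.2
```

```bash
cat >> h.py <<'E'
def look(n):
    o=np.array([.516,-.058])
    for c in("top","scene"):
        f=env.grab_frame(c); W=cloud(f); r=np.hypot(W[...,0]-o[0],W[...,1]-o[1])
        for k,(a,b) in dict(foot=(.052,.068),).items():
            q=W[(r<.085)&(W[...,2]>a)&(W[...,2]<b)]
            q=q[np.hypot(*(q[:,:2]-np.median(q[:,:2],0)).T)<.055]
            print(c,k,cv2.minEnclosingCircle(q[:,:2].astype(np.float32)))
        v,u=cast_uv(f,[*o,.07]); cv2.imwrite(f"pics/{n}_{c}.png",cv2.resize(f["image"][v-50:v+50,u-60:u+60],None,fx=5,fy=5,interpolation=2)); np.savez(f"{n}_{c}.npz",**f)
def cast_uv(f,X):
    p=f["R"]@X+f["t"]; return int(f["cy"]+f["fy"]*p[1]/p[2]),int(f["cx"]+f["fx"]*p[0]/p[2])
E
python3 - <<'E'
from h import *
tool([.516-.0575*.53,-.058+.0575*.85,.0545],(.53,-.85)); look("a")
E
```

```text
t 7.65 p [4.801e-01 2.000e-04 5.610e-02] R [[-0.527, 0.85, 0.0], [0.85, 0.527, -0.0], [-0.0, 0.0, -1.0]] shift [-10.7  -0.3   1.6] turn z -0.11731609663107179 F [-0.3 -0.1  0.8] w 0.0002854862408774127 q [ 0.59  0.27 -0.75  1.99  0.23  0.97  0.28]
top foot ((0.5166800618171692, -0.07122376561164856), 0.042762767523527145)
scene foot ((0.524528980255127, -0.04153291508555412), 0.045304421335458755)
```

View pics/a_scene.png

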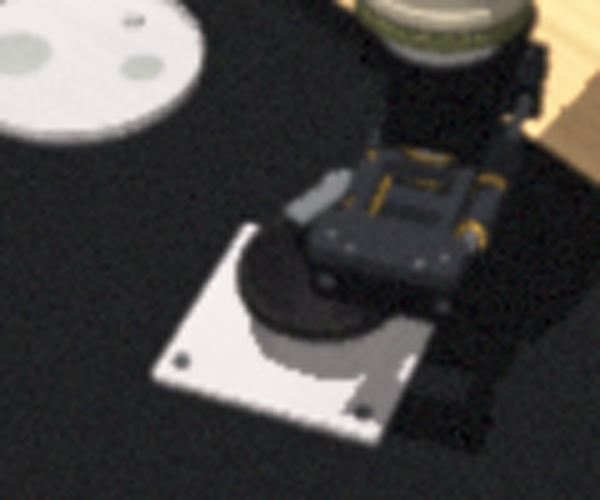

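The cup has slid along with the fingers and is still upright, its foot centre now at about crop (325,275). The fingers hide part of it, so I'll push 7 mm more, back off, and measure unobstructed.

play_rows(rows=[[-1.5,0,0,0,0,0,0],[-1.5,0,0,0,0,0,0],[-1.5,0,0,0,0,0,0],[-1.5,0,0,0,0,0,0],[-1,0,0,0,0,0,0],[0,0,0,0,0,0,0],[0,0,0,0,0,0,0],[4,0,0,0,0,0,0],[8,0,0,0,0,0,0],[14,0,0,0,0,0,0]])

```text
t: 9.0
ee_pos: [0.4696, 0.017, 0.056]
orientation: [0.0, 0.486, 0.874, 0.0]
contact_force: [0.3, -0.5, 0.2]
grip_width: 0.0004
gripper_force: 0.0
```

play_rows(rows=[[30,0,0,0,0,0,0],[30,0,0,0,0,0,0],[30,0,0,0,0,0,0],[0,0,0,0,0,0,0],[0,0,0,0,0,0,0],[0,0,0,0,0,0,0],[0,0,0,0,0,0,0],[0,0,0,0,0,0,0],[0,0,0,0,0,0,0],[0,0,0,0,0,0,0]])

```text
t: 10.25
ee_pos: [0.4226, 0.0929, 0.056]
orientation: [0.0, 0.486, 0.874, -0.0]
contact_force: [0.3, -0.1, 0.3]
grip_width: 0.0008
gripper_force: 0.0
```

```bash
cat >> h.py <<'E'
def meas(n):
    for c in("top","scene"):
        f=dict(np.load(f"{n}_{c}.npz")); W,m,cs,h=cup(f,(.516,-.058))
        if c=="top": print("fit",circ(cast(f,cs,.062)[:,:2]))
        q=W[(m>0)&(W[...,2]<.068)]; e=cv2.minEnclosingCircle(q[:,:2].astype(np.float32)); print(c,"enc",e)
        print("head",W[h].mean(0),"top plane",W[h][:,2].max(), "flange",flange(f,(.516,-.058)) if c=="top" else "")
E
python3 - <<'E'
from h import *
look("b"); meas("b"); tool([.516-.0575*.53,-.058+.0575*.85,.0545],(.53,-.85))
E
```

```text
top foot ((0.5150272846221924, -0.05567324906587601), 0.04800747334957123)
scene foot ((0.5217750072479248, -0.046395834535360336), 0.04610322043299675)
fit (array([ 0.5145104, -0.0555946]), np.float64(0.04644596500492102))
top enc ((0.5150272846221924, -0.05567324906587601), 0.04800747334957123)
head [ 0.51408391 -0.05536539  0.11188145] top plane 0.12189911049868934 flange ((0.5155914425849915, -0.05854600667953491), (0.1339167356491089, 0.13381284475326538), 28.685895919799805)
scene enc ((0.5148003101348877, -0.054227687418460846), 0.049668073654174805)
head [ 0.51642107 -0.05099238  0.1117086 ] top plane 0.12023194078119125 flange 
t 10.35 p [0.4226 0.093  0.0561] R [[-0.527, 0.85, 0.0], [0.85, 0.527, -0.0], [-0.0, 0.0, -1.0]] shift [-120.    -0.4    1.6] turn z -0.1108777270427197 F [ 0.2 -0.6  0.1] w 0.0008089449839637219 q [ 0.49  0.17 -0.85  2.09  0.16  0.94  0.11]
```

View pics/b_top.png

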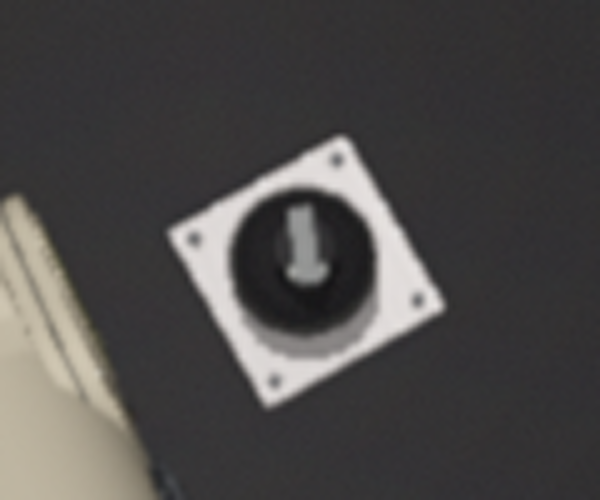

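The view shows the cup nearly centred, its foot at crop (303,262). The residual is about 3 mm in the same direction, and that matches the tool's geometry. One last small nudge follows.

play_rows(rows=[[-30,0,0,0,0,0,0],[-30,0,0,0,0,0,0],[-30,0,0,0,0,0,0],[-10,0,0,0,0,0,0],[-6,0,0,0,0,0,0],[-4,0,0,0,0,0,0],[-2,0,0,0,0,0,0],[-1,0,0,0,0,0,0],[-1,0,0,0,0,0,0],[-1,0,0,0,0,0,0]])

```text
t: 11.6
ee_pos: [0.4832, -0.0047, 0.0561]
orientation: [0.0, 0.486, 0.874, -0.0]
contact_force: [0.7, -0.1, 0.3]
grip_width: 0.0007
gripper_force: 0.0
```

play_rows(rows=[[-1,0,0,0,0,0,0],[-1,0,0,0,0,0,0],[-1,0,0,0,0,0,0],[-1,0,0,0,0,0,0],[-0.3,0,0,0,0,0,0],[0,0,0,0,0,0,0],[0,0,0,0,0,0,0],[3,0,0,0,0,0,0],[8,0,0,0,0,0,0],[14,0,0,0,0,0,0]])

```text
t: 12.85
ee_pos: [0.4719, 0.0133, 0.056]
orientation: [0.0, 0.486, 0.874, -0.0]
contact_force: [-0.4, 0.4, -0.3]
grip_width: 0.0004
gripper_force: 0.0
```

play_rows(rows=[[30,0,0,0,0,0,0],[30,0,0,0,0,0,0],[30,0,0,0,0,0,0],[0,0,-20,0,0,0,0],[0,0,-20,0,0,0,0],[0,0,-20,0,0,0,0],[0,0,-20,0,0,0,0],[0,0,0,0,0,0,0],[0,0,0,0,0,0,0],[0,0,0,0,0,0,0]])

```text
t: 14.1
ee_pos: [0.4242, 0.0894, 0.1352]
orientation: [-0.001, 0.486, 0.874, -0.0]
contact_force: [0.4, 0.1, -0.1]
grip_width: 0.0001
gripper_force: 0.0
```

```bash
python3 - <<'E'
from h import *
look("c"); meas("c"); tool([.516-.0575*.53,-.058+.0575*.85,.0545],(.53,-.85))
E
```

```text
top foot ((0.516654908657074, -0.05861644446849823), 0.04803762957453728)
scene foot ((0.5213939547538757, -0.05112602561712265), 0.04612550884485245)
fit (array([ 0.51619142, -0.05840668]), np.float64(0.04657609195301733))
top enc ((0.516654908657074, -0.05861644446849823), 0.04803762957453728)
head [ 0.51575013 -0.05833781  0.11155128] top plane 0.1203720079361434 flange ((0.5155914425849915, -0.05854600667953491), (0.1339167356491089, 0.13381284475326538), 28.685895919799805)
scene enc ((0.5171407461166382, -0.05776079371571541), 0.04915308952331543)
head [ 0.51776562 -0.05333681  0.11141879] top plane 0.11984591112575747 flange 
t 14.2 p [0.4244 0.0894 0.1354] R [[-0.528, 0.85, -0.001], [0.85, 0.528, 0.0], [0.001, -0.001, -1.0]] shift [-116.     0.    80.8] turn z -0.10400783113007606 F [ 1.2 -0.2  0.1] w 0.0006714214868545423 q [ 0.55  0.03 -0.86  2.01  0.03  1.11  0.23]
```

View pics/c_scene.png

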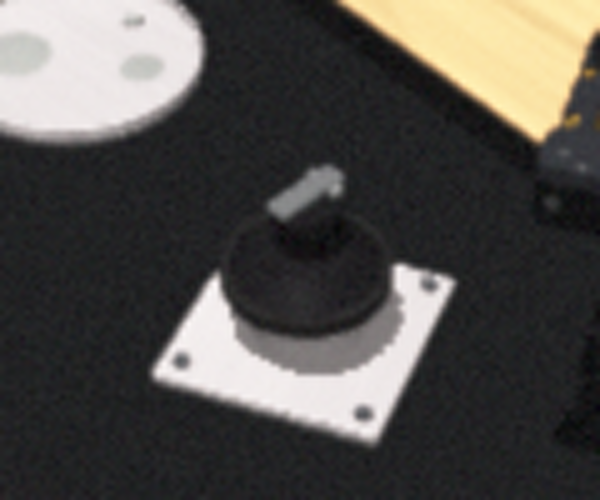

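The cup stands upright on the post, its foot at crop (306,270). It is centred to within about 1 mm, and the arm is well clear, so I'm handing in.

```bash
python3 -c "
from workcell import env
print(env.hand_in())"
```

```text
the job is handed in; nothing more can be done
None
```

The small suction cup now stands upright on its post, centred to within about 1 mm by the top camera, with the robot clear of it. The job is handed in at about 14 s; I did not touch the handle, lever, lid or wedges.

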